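# Peel the top packing tray off the clinging stack and hold it out

## Task

Take just the top tray off the nested stack: the trays cling together at their corners, so pinch it by the rim at one corner and peel it, raising that corner a good two centimetres while the opposite corner stays down, and only then lift it clear, leaving the tray below, the rest of the stack and everything else on the bench where they are. Then hold the tray out over the middle of the grey packing mat, level and open side up, with its underside about 15 cm above the table, so that an ocarina can be laid in it. Finish still holding it there: do not put it down or let go.

Things in the scene. Friction and masses are not known exactly. Their poses are not given: they have to be found in the camera images.
- tray_top: top one of five alike rigid formed plastic trays, nested: 220 (x) x 160 (y) x 35 mm high, 0.1 kg, open at the top, origin at the centre of its underside, z up. Rim all round 12 mm wide with upright faces, 15 mm high (20 to 35 mm above the origin, its top 95 mm above the table); below it the 2 mm walls slope in to the floor. Each corner is clipped: a straight rim piece 32 to 42 mm long
- tray_second: the loose tray just below, same shape, 0.12 kg, origin at the centre of its underside, 45 mm above the table. The top tray sits 15 mm higher, rim on rim, so only the top 15 mm of the stack's outside is the top tray. Small springy beads snap the two together at the four corners; this tray lies loose in those below, with 2 mm of play: if the top one goes straight up, or a whole edge at once, this one may come along
- stack_rest: the three lowest trays, one loose piece of 0.36 kg on the table, 65 mm high, origin at the centre of the underside, x along the 220 mm side. A 50 N pinch across a corner of the top tray's rim, fingertips 12 mm below its top, carries that tray level
- mat: flat grey felt packing mat fixed on the table, 260 (x) by 180 (y) by 6 mm, origin at the centre of its underside
- top_corner0 (a point): upper outer edge of the top tray's corner at its +x, +y, mid of the clipped piece (95, 65, 35 mm from the tray's origin). Clipped at 45 degrees to x and y: the rim's middle lies 6 mm inwards. A corner snaps off the tray below when 3 to 8 mm up, at about 0.4 N: tilting the tray slowly by 7 degrees about the opposite corner frees the other three, lifting then frees that one
- top_corner1 (a point): upper outer edge of the top tray's corner at its +x, -y, mid of the clipped piece (95, -65, 35 mm from the tray's origin). Clipped at 45 degrees to x and y: the rim's middle lies 6 mm inwards
- top_corner2 (a point): upper outer edge of the top tray's corner at its -x, -y, mid of the clipped piece (-95, -65, 35 mm from the tray's origin). Clipped at 45 degrees to x and y: the rim's middle lies 6 mm inwards
- top_corner3 (a point): upper outer edge of the top tray's corner at its -x, +y, mid of the clipped piece (-95, 65, 35 mm from the tray's origin). Clipped at 45 degrees to x and y: the rim's middle lies 6 mm inwards
- ocarina_large: turned wooden ocarina, 200 mm long, 76 mm thick, lying between mat and stack, with a mouthpiece on its +y side; long axis x; a bystander, origin at the centre of its underside
- ocarina_small: smaller wooden ocarina, 140 mm long, 56 mm thick; long axis x; a bystander, origin at the centre of its underside
- sanding_block: wooden sanding block, 110 x 60 x 33 mm; a bystander, origin at the centre of its underside
- glue_bottle: slim white glue bottle, 38 mm across, 125 mm tall with its nozzle; a bystander, origin at the centre of its underside
- lacquer_tin: plain steel tin, 74 mm across, 100 mm tall; a bystander, origin at the centre of its underside
- brush: paint brush lying on the table, long axis x; a bystander, origin in its middle on the table
- sanding_board: flat plywood board with grey abrasive, 190 x 100 x 20 mm, lying; long axis x; a bystander, origin at the centre of its underside
There are look-alikes about, which are no part of the job. What is shaped like the tray_top but pink is not meant.

How it is judged (in metres and radians):
On the way:
1. one corner of the top tray, held in the fingers, is up by more than 15 mm from its seat in the tray below while the opposite corner is still within 7 mm of its seat (((z of top_corner0 in the frame of tray_second above 0.065 m and z of top_corner2 in the frame of tray_second below 0.057 m and contact force between the fingers and tray_top above 0.5 N) or (z of top_corner1 in the frame of tray_second above 0.065 m and z of top_corner3 in the frame of tray_second below 0.057 m and contact force between the fingers and tray_top above 0.5 N) or (z of top_corner2 in the frame of tray_second above 0.065 m and z of top_corner0 in the frame of tray_second below 0.057 m and contact force between the fingers and tray_top above 0.5 N) or (z of top_corner3 in the frame of tray_second above 0.065 m and z of top_corner1 in the frame of tray_second below 0.057 m and contact force between the fingers and tray_top above 0.5 N))), for 0.1 s.
At the end, for the whole second after the job is handed in: Top tray held only by the fingers, still (under 50 mm/s), centre within 40 mm of the mat's seen from above, underside 100 to 250 mm above the table, level within 0.2 rad, open side up; second tray nested (within 4 mm) and level, it and the rest of the stack within 25 mm of their starts (height (world z) of tray_top between 0.1 and 0.25 m and horizontal distance between tray_top and mat below 0.04 m and angle between tray_top's own z axis and vertical below 0.2 rad and contact force between the fingers and tray_top above 1 N and linear speed of tray_top below 0.05 m/s and contact force between tray_top and tray_second below 0.1 N and contact force between tray_top and mat below 0.1 N and contact force between tray_top and ocarina_large below 0.1 N and contact force between tray_top and glue_bottle below 0.1 N and contact force between tray_top and lacquer_tin below 0.1 N and distance of each of tray_second, stack_rest from where it was at the start of the episode below 0.025 m and z of tray_second in the frame of stack_rest below 0.049 m and angle between tray_second's own z axis and vertical below 0.05 rad); the arm keeps its last pose, push and grip.
It fails at once if the second tray is lifted along: its middle rises more than 15 mm, or it or the rest of the stack is shifted by more than 40 mm (height (world z) of tray_second above 0.06 m or distance of any of tray_second, stack_rest from where it was at the start of the episode above 0.04 m).
It fails at once if a bystander is pushed more than 30 mm (distance of any of ocarina_large, ocarina_small, sanding_block, glue_bottle, lacquer_tin, brush, sanding_board from where it was at the start of the episode above 0.03 m).
It also fails if it takes over 38 s, if anything falls off the work surface, if the arm or the gripper's body presses on something with over 40 N, if the wrist force passes 120 N, or if a joint passes its speed limit or range.

## Robot

A 6-joint arm with a two-finger parallel gripper is mounted at the origin on the work surface. World frame = base frame: x ahead of the robot, y to its left, z up, the work surface at z = 0. Lengths are in mm, angles in rad, forces in N, time in s.
With the tool pointing down it reaches from about 350 to 875 mm from the base axis. Payload 4.2 kg.
Tool frame: the origin (TCP) lies between the finger pads; the fingertips stand 17 mm ahead of it and the grasp point (between the pads) lies 2 mm behind it (nose_length is the distance from the TCP to the fingertips, in mm); z points along the fingers, y is the direction in which the jaws open and shut (so a half turn about z gives the same grasp; the last joint's range is limited). The gripper opens to 85 mm and grips with 20 to 120 N. Pads are 22 mm wide; open, the fingers measure 114 mm over their backs; the gripper's body (76 mm by 85 mm) begins 54 mm behind the grasp point. The pads swing forward as they close: fully open they stand 13 mm farther back than shut.
Start: joints at [1.374, 0.385, 0.008, 0, -1.194, -0.259], TCP at [275.079, 561.187, 248.312] pointing down, gripper open.
Joint ranges: [-3.14, 3.14], [-1.21, 2.06], [-1.07, 1.41], [-3.16, 2.05], [-2.99, -0.16], [-3.1, 3.1]. Speed limits (rad/s): [2.79, 2.79, 3.14, 3.14, 3.14, 3.14].

## Interface

Orientations are given as a unit quaternion [x, y, z, w].
In Python, from bench import * gives the robot as it stands.
- The arm moves only by the tool jog_arm, never from a script. Its argument "increments" is a list of rows, each a list of 4 numbers: the shift along the tool's x, y, z in m, then the turn about the tool's z in degrees. A call has 1 to 10 rows; each row is the pose to reach, as a shift and turn from the pose measured when the call began, along the tool's axes at that moment; what a row does not reach only later rows make up. A row lasts 1/8 s, in which the tool goes at most 62.5 mm and 10.7 degrees, less where a joint would pass 70% of its speed; a pose out of reach is approached as far as the arm can. A call with a gripper value outside its range is refused whole. "hand" is the gripper's target within -1 to 1 (fully open at 1, half-way at 0, shut at -1), set as the call begins (left out, the last holds). The fingers move at their own pace and stop on an object; the grip force is fixed at half the most. Time passes only in rows, so rows that repeat a pose let the fingers close. It gives the time, the measured TCP pose, the force and the opening at its end, in the units of the state.
- read_state(): the state, without advancing time (a new reading comes with each control period).
- get_image(name): name is "scene" or "top" or "wrist"; returns the picture (480x640x3 uint8, red, green, blue); there is no depth.
- calibration(name): a dict with "fx", "fy", "cx", "cy" (pixels), "position" and "rotation" of the camera in the world; the wrist camera has in their place "hand_eye" (4x4, takes a point from camera to tool coordinates, whose origin is the TCP and whose axes are the flange's). Camera axes: x right, y up, looking along -z (the intrinsics and any distortion apply to the point x, -y, -z); pixel columns grow to the right and rows downward; lengths in mm; the calibration is good to about 2 mm. The wrist camera is an equidistant fisheye: a pixel r from the principal point sees the ray r / f radians off the axis. A picture is of the moment at which its call begins: read the wrist's pose just before it. calibration takes no time and is no camera call.
- job_done(): hands the job in, once; it reports no verdict.
The state is a dict: "clock": time; "joints": joint angles; "joint_vel": joint speeds; "joint_efforts": joint torques, N m; "position": TCP position; "ee_rot": TCP orientation; "contact_force": force on the tool from outside, world axes, zero at the start; "wrist_torque": the same for the moment, N m; "gripper_width": finger opening in mm.
Only numpy, scipy, OpenCV 4.12 (cv2) and the standard library are available. Lean on these libraries where they do the work, as an engineer would, in place of code of your own. Each camera call takes 0.05 s, during which the arm holds its last target.

## Working session

There is one attempt and no reset: what is moved stays moved. The work goes in short steps, Python scripts to look and compute and a tool call to move; the robot and the scene stay as the last step left them, time stands still between calls to the robot, and variables do not carry over. Pictures are saved under pics/ and viewed, and the job is handed in when it is done.

Besides the shell and the picture viewer there is one more tool, called after "Request:" by a JSON object that holds its "op" and its "data", one argument or row to a line. jog_arm: Moves the arm, as the interface text tells. Its arguments: {"type":"object","properties":{"increments":{"type":"array"},"hand":{"type":"number"}},"required":["increments"]}

```bash
mkdir -p pics; ls; python3 - <<'E'
from bench import *
import cv2
s=read_state();print(s)
for n in("scene","top","wrist"):
    print(n,calibration(n)); cv2.imwrite(f"pics/{n}0.png",get_image(n)[:,:,::-1])
E
```

```text
pics
{'clock': 0.0, 'joints': array([ 1.37359514e+00,  3.85544543e-01,  6.63134706e-03, -4.85795767e-04,
       -1.19399104e+00, -2.58623431e-01]), 'joint_vel': array([-3.47101395e-05, -3.92930579e-04,  2.61437358e-04,  2.04991670e-04,
       -9.03155775e-06,  5.95243286e-04]), 'joint_efforts': array([ 1.17845324e-03, -3.92295527e+01,  1.88399345e+01,  4.18614373e+00,
       -4.59312359e-03, -1.54836624e-06]), 'position': array([274.85849004, 560.71409972, 247.23291034]), 'ee_rot': array([ 9.74119402e-01, -2.26031479e-01, -1.93293517e-04,  1.06039044e-03]), 'contact_force': array([-0.29676064, -0.47280442, -0.5961119 ]), 'wrist_torque': array([ 0.02665665, -0.01328484, -0.02757826]), 'gripper_width': 85.46184161089187}
scene {'fx': 529.0655441717413, 'fy': 529.0655441717413, 'cx': 321.6978764139091, 'cy': 241.55785152414123, 'position': array([1362.59911653,  172.37338003,  849.99199086]), 'rotation': array([0.26207354, 0.32975106, 0.69993033, 0.57678352])}
top {'fx': 448.06885584615657, 'fy': 448.06885584615657, 'cx': 318.02739605103454, 'cy': 238.26036987313304, 'position': array([ 303.23336524,  -29.24912279, 1305.52685893]), 'rotation': array([ 0.06084836, -0.04866931, -0.70489388,  0.70502014])}
wrist {'fx': 371.64829954431775, 'fy': 371.64829954431775, 'cx': 320.0493849094183, 'cy': 235.44730966432115, 'hand_eye': array([[ 5.83780137e-04,  9.64644085e-01,  2.63555401e-01,
         6.63494224e+01],
       [ 9.99999491e-01, -3.46213056e-04, -9.47836629e-04,
         2.57869984e-01],
       [-8.23078677e-04,  2.63555820e-01, -9.64643796e-01,
        -1.25233408e+02],
       [ 0.00000000e+00,  0.00000000e+00,  0.00000000e+00,
         1.00000000e+00]])}
```

View pics/scene0.png

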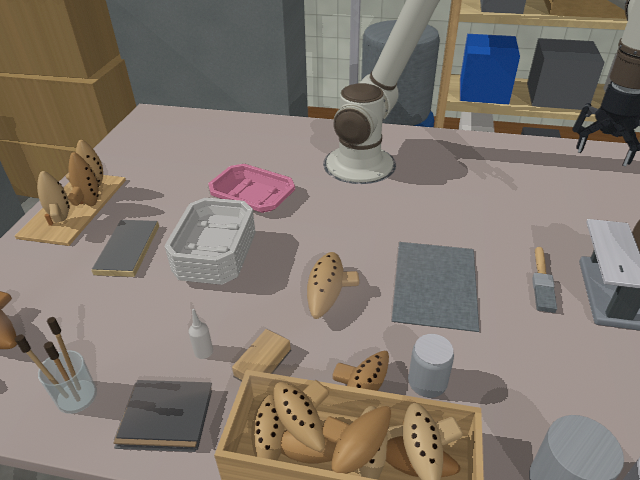

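View pics/top0.png

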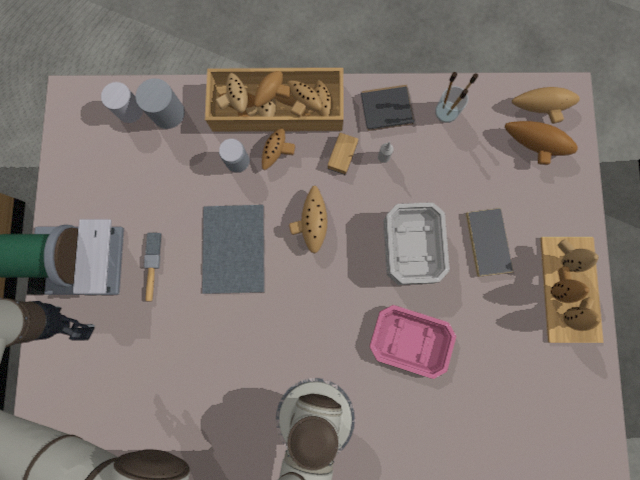

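View pics/wrist0.png

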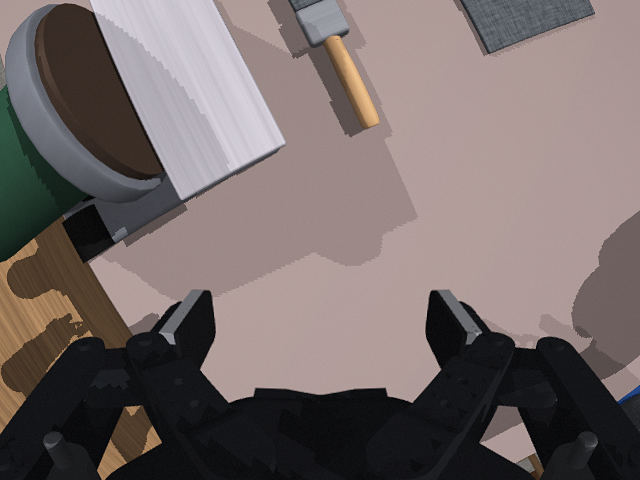

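Candidates for the tray: the white nested stack at top (417,243) / scene (212,238), and the pink tray at top (413,342). The white one is meant. The mat is at top (234,249), and the large ocarina at (314,220) lies between them. Next: one close crop, then measure.

```bash
cat > h.py <<'E'
import numpy as np,cv2
from scipy.spatial.transform import Rotation as R
from bench import *
def ray(n,u,v):
    c=calibration(n); d=np.array([(u-c['cx'])/c['fx'],-(v-c['cy'])/c['fy'],-1.])
    return np.array(c['position']),R.from_quat(c['rotation']).apply(d)
def onz(n,u,v,z):
    p,d=ray(n,u,v); return p+d*(z-p[2])/d[2]
def proj(n,P):
    c=calibration(n); q=R.from_quat(c['rotation']).inv().apply(np.asarray(P,float)-c['position'])
    return np.array([c['cx']+c['fx']*q[...,0]/-q[...,2],c['cy']-c['fy']*q[...,1]/-q[...,2]]).T
E
python3 - <<'E'
from h import *
a=cv2.imread('pics/top0.png');c=a[185:305,370:470];cv2.imwrite('pics/tc.png',cv2.resize(c,None,fx=5,fy=5,interpolation=cv2.INTER_CUBIC))
b=cv2.imread('pics/scene0.png');c=b[180:300,150:270];cv2.imwrite('pics/sc.png',cv2.resize(c,None,fx=5,fy=5,interpolation=cv2.INTER_CUBIC))
print(proj('scene',onz('top',417,243,60)))
# mat
hsv=cv2.cvtColor(a,cv2.COLOR_BGR2HSV)
for y,x in((249,234),(207,405),(243,417),(225,425)): print(hsv[y,x],a[y,x])
for n,u,v,z in(('top',234,249,6),('top',314,220,38),('top',413,342,30),('top',386,152,60),('top',490,242,10),('top',343,154,15)):print(n,u,v,onz(n,u,v,z).round())
E
```

```text
[208.95730326 238.36131889]
[102  31 107] [107 102  94]
[  0   5 152] [149 149 152]
[ 15   6 168] [164 166 168]
[ 10   6 134] [131 132 134]
top 234 249 [475. 240.   6.]
top 314 220 [555.   4.  38.]
top 413 342 [ 211. -271.   30.]
top 386 152 [ 750. -204.   60.]
top 490 242 [ 494. -506.   10.]
top 343 154 [761. -81.  15.]
```

View pics/tc.png

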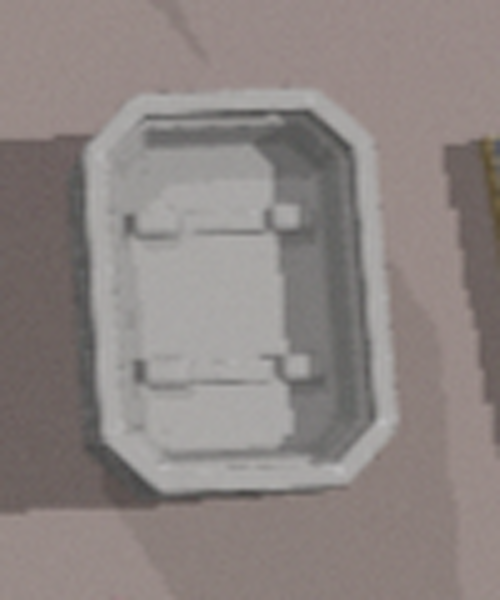

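View pics/sc.png

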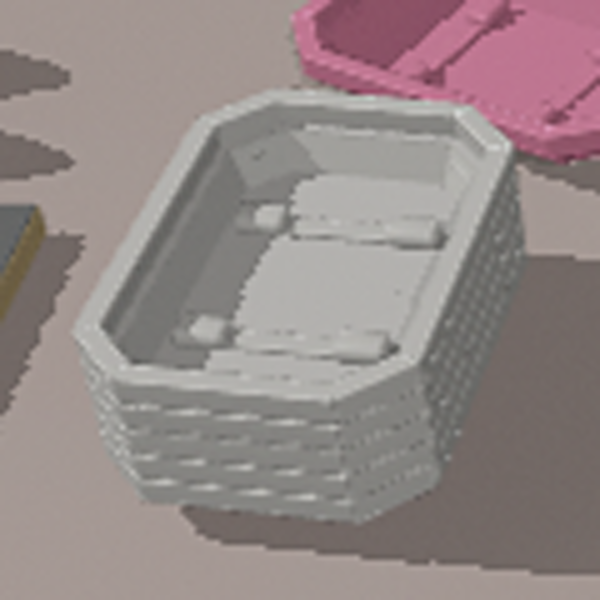

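```bash
python3 - <<'E'
from h import *
from scipy.optimize import least_squares
tv=np.array([(140,95),(315,90),(375,145),(397,425),(350,487),(165,492),(103,430),(85,150)])/5+[370,185]-.4
P=np.array([onz('top',u,v,95) for u,v in tv]);print(P.round(1))
sv=np.array([(275,88),(455,100),(513,150),(425,372),(330,402),(113,380),(75,330),(212,120)])/5+[150,180]-.4
S=np.array([onz('scene',u,v,95) for u,v in sv]);print(S.round(1))
for n,Q in(('top',P),('scene',S)):
    (c,wh,ang)=cv2.minAreaRect(Q[:,:2].astype(np.float32));print(n,c,wh,ang,Q.mean(0))
a=cv2.imread('pics/top0.png')
hsv=cv2.cvtColor(a,cv2.COLOR_BGR2HSV)
m=((hsv[...,0]>90)&(hsv[...,0]<115)&(hsv[...,1]>18)).astype(np.uint8);m[:, :190]=0;m[:,280:]=0;m[:190]=0;m[310:]=0
k=max(cv2.findContours(cv2.morphologyEx(m,3,np.ones((5,5))),0,2)[0],key=cv2.contourArea)[:,0]
Q=np.array([onz('top',u,v,6)[:2] for u,v in k],np.float32);print('mat',cv2.minAreaRect(Q))
E
```

```text
[[ 589.  -227.7   95. ]
 [ 591.6 -324.    95. ]
 [ 560.6 -355.6   95. ]
 [ 406.7 -360.9   95. ]
 [ 373.4 -334.4   95. ]
 [ 370.6 -235.4   95. ]
 [ 403.9 -203.    95. ]
 [ 558.1 -196.7   95. ]]
[[ 374.3 -331.8   95. ]
 [ 368.  -240.9   95. ]
 [ 402.3 -200.7   95. ]
 [ 563.1 -190.8   95. ]
 [ 589.  -224.6   95. ]
 [ 592.7 -321.9   95. ]
 [ 564.6 -352.1   95. ]
 [ 405.2 -352.4   95. ]]
top (481.1077880859375, -278.8592224121094) (219.21205139160156, 158.86083984375) 1.9865663051605225 [ 481.72800569 -279.70548179   95.        ]
scene (481.22003173828125, -276.55255126953125) (221.53855895996094, 161.11782836914062) 3.5285356044769287 [ 482.40054578 -276.89502054   95.        ]
mat ((477.7302551269531, 243.44410705566406), (255.9981689453125, 175.96937561035156), 1.7208787202835083)
```

```bash
cat >> h.py <<'E'
def shift(target,yaw_y=None):
    s=read_state();q=R.from_quat(s['ee_rot']);d=q.inv().apply(np.array(target)-s['position'])/1000
    y=q.apply([0,1,0]);a=np.degrees(np.arctan2(y[1],y[0]));z=q.apply([0,0,1])
    t=None
    if yaw_y is not None: t=-((yaw_y-a+90)%180-90)
    print('clk',round(s['clock'],2),'pos',s['position'].round(1),'yaw_y',a.round(2),'z',z.round(4),'F',s['contact_force'].round(2),'M',s['wrist_torque'].round(3),'w',round(s['gripper_width'],2))
    print('shift',d.round(4),'turn',t)
E
python3 - <<'E'
from h import *
shift([570.5,-214,220],47.2)
E
```

```text
clk 0.15 pos [274.9 560.8 247.5] yaw_y -116.12 z [-7.0e-04 -1.6e-03 -1.0e+00] F [-0.11 -0.36 -0.2 ] M [-0.042 -0.018  0.013] w 85.95
shift [0.6065 0.5655 0.0285] turn 16.67816501765094
```

Request:
{"op": "jog_arm", "data": {
  "increments": [
    [0.02, 0.02, 0, 1],
    [0.06, 0.056, 0, 4],
    [0.1, 0.094, 0, 7],
    [0.145, 0.135, 0, 10],
    [0.19, 0.177, 0, 13],
    [0.235, 0.22, 0, 16.7],
    [0.28, 0.261, 0, 16.7],
    [0.325, 0.303, 0, 16.7],
    [0.37, 0.345, 0, 16.7],
    [0.415, 0.387, 0.005, 16.7]
  ],
  "hand": 0.2
}}

```text
clock: 1.4
position: [477.7, 28.8, 243.6]
ee_rot: [0.931, -0.365, 0.001, 0.0]
contact_force: [0.7, 1.9, 0.7]
gripper_width: 51.1
```

```bash
python3 - <<'E'
from h import *
shift([570.5,-214,220],47.2)
E
```

```text
clk 1.4 pos [477.7  28.8 243.6] yaw_y -132.8 z [ 8.0e-04 -1.1e-03 -1.0e+00] F [0.67 1.86 0.73] M [ 0.063 -0.087  0.061] w 51.13
shift [0.233  0.1151 0.0239] turn 0.003981586007114402
```

Request:
{"op": "jog_arm", "data": {
  "increments": [
    [0.045, 0.022, 0.005, 0],
    [0.095, 0.047, 0.01, 0],
    [0.145, 0.072, 0.015, 0],
    [0.185, 0.092, 0.02, 0],
    [0.215, 0.106, 0.023, 0],
    [0.233, 0.1151, 0.024, 0],
    [0.233, 0.1151, 0.024, 0],
    [0.233, 0.1151, 0.024, 0]
  ]
}}

```text
clock: 2.4
position: [570.2, -213.2, 220.1]
ee_rot: [0.931, -0.365, 0.0, 0.0]
contact_force: [-0.4, 0.2, 0.5]
gripper_width: 51.3
```

```bash
python3 - <<'E'
from h import *
shift([570.5,-214,150],47.2)
cv2.imwrite('pics/w1.png',get_image('wrist')[:,:,::-1])
E
```

```text
clk 2.4 pos [ 570.2 -213.2  220.1] yaw_y -132.76 z [ 7.e-04 -8.e-04 -1.e+00] F [-0.4   0.2   0.55] M [-0.011 -0.037 -0.026] w 51.27
shift [0.0007 0.0004 0.0701] turn 0.03866328469700875
```

View pics/w1.png

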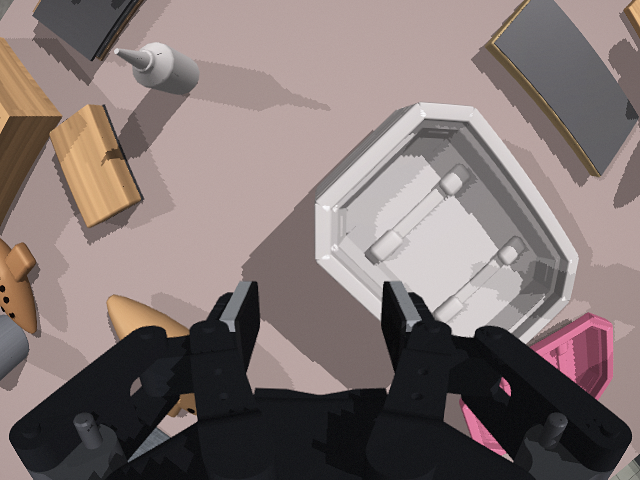

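```bash
cat >> h.py <<'E'
def wray(u,v,s):
    c=calibration('wrist');H=c['hand_eye'];x,y=(u-c['cx'])/c['fx'],(v-c['cy'])/c['fy'];r=np.hypot(x,y)
    d=np.array([np.sin(r)*x/r,-np.sin(r)*y/r,-np.cos(r)]);q=R.from_quat(s['ee_rot'])
    return s['position']+q.apply(H[:3,3]),q.apply(H[:3,:3]@d)
def wz(u,v,z,s):
    p,d=wray(u,v,s);return p+d*(z-p[2])/d[2]
E
python3 - <<'E'
from h import *
s=read_state()
V=np.array([wz(u,v,95,s) for u,v in((316,206),(318,262),(421,103),(473,107),(578,262))]);print(V.round(1))
print((V[0]+V[1])/2)
a=cv2.imread('pics/w1.png')[150:330,250:430];cv2.imwrite('pics/w1c.png',cv2.resize(a,None,fx=3,fy=3,interpolation=2))
E
```

```text
[[ 585.8 -224.4   95. ]
 [ 555.1 -197.8   95. ]
 [ 590.6 -325.8   95. ]
 [ 564.4 -354.4   95. ]
 [ 400.7 -359.2   95. ]]
[ 570.48923687 -211.10176907   95.        ]
```

View pics/w1c.png

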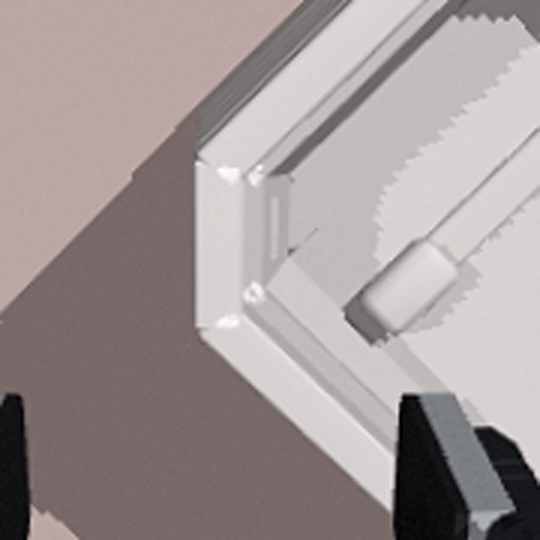

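```bash
python3 - <<'E'
from h import *
shift([567.5,-215.5,125],48)
E
```

```text
clk 2.45 pos [ 570.3 -213.   220.2] yaw_y -132.73 z [ 1.e-03 -8.e-04 -1.e+00] F [-0.48 -0.37 -0.33] M [-0.053  0.026  0.004] w 51.28
shift [-0.0005  0.0037  0.0952] turn -0.7318713492354618
```

Request:
{"op": "jog_arm", "data": {
  "increments": [
    [0, 0.0037, 0.03, -0.7],
    [0, 0.0037, 0.07, -0.7],
    [0, 0.0037, 0.095, -0.7],
    [0, 0.0037, 0.095, -0.7],
    [0, 0.0037, 0.095, -0.7]
  ],
  "hand": 0.0
}}

```text
clock: 3.08
position: [568.8, -215.4, 126.8]
ee_rot: [0.934, -0.358, 0.002, 0.0]
contact_force: [0.8, 1.4, 0.8]
gripper_width: 42.5
```

```bash
python3 - <<'E'
from h import *
shift([567.5,-215.5,102],48)
s=read_state()
a=get_image('wrist')[:,:,::-1];cv2.imwrite('pics/w2.png',a)
E
```

```text
clk 3.08 pos [ 568.8 -215.4  126.8] yaw_y -131.96 z [ 0.0035 -0.0016 -1.    ] F [0.76 1.44 0.81] M [-0.017 -0.058  0.032] w 42.52
shift [-0.001   0.0009  0.0248] turn 0.04474547008743457
```

View pics/w2.png

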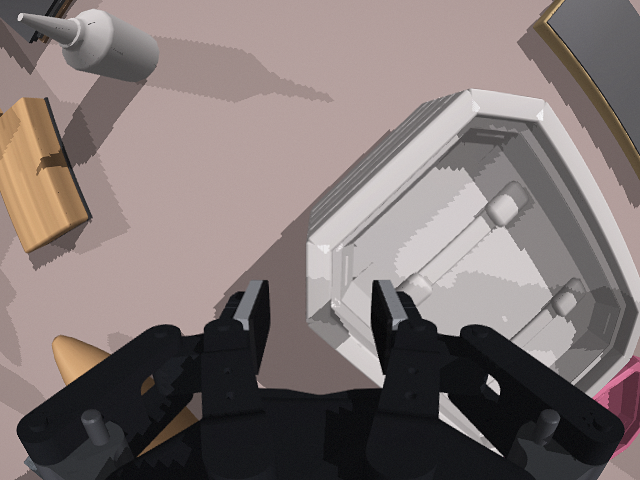

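```bash
python3 - <<'E'
from h import *
s=read_state()
V=np.array([wz(u,v,95,s) for u,v in((307,239),(307.5,318),(330.5,253),(331,306))])
print(V.round(1)); q=R.from_quat(s['ee_rot']).inv()
print(q.apply(V-s['position']).round(1))
shift([567.5,-215.5,103],48)
E
```

```text
[[ 588.8 -226.3   95. ]
 [ 560.  -200.1   95. ]
 [ 577.1 -229.7   95. ]
 [ 557.3 -212.6   95. ]]
[[ 21.8  -5.3  32.2]
 [-17.2  -5.5  32. ]
 [ 15.4   5.1  32.2]
 [-10.8   5.6  32.1]]
clk 3.12 pos [ 568.9 -215.6  127.1] yaw_y -131.97 z [ 0.0042 -0.0016 -1.    ] F [ 0.09 -0.9   0.74] M [-0.053 -0.026  0.017] w 42.75
shift [-0.0012  0.0009  0.0241] turn 0.025464984553309478
```

Request:
{"op": "jog_arm", "data": {
  "increments": [
    [0.001, 0, 0.01, 0],
    [0.002, 0, 0.02, 0],
    [0.002, 0, 0.024, 0],
    [0.002, 0, 0.024, 0],
    [0.002, 0, 0.024, 0]
  ]
}}

```text
clock: 3.75
position: [570.7, -217.0, 103.2]
ee_rot: [0.934, -0.358, 0.002, 0.0]
contact_force: [-0.9, -0.6, 0.7]
gripper_width: 42.6
```

Request:
{"op": "jog_arm", "data": {
  "increments": [
    [0, 0, 0, 0],
    [0, 0, 0, 0],
    [0, 0, 0, 0],
    [0, 0, 0, 0],
    [0, 0, 0, 0]
  ],
  "hand": -0.66
}}

```text
clock: 4.38
position: [570.7, -217.0, 103.2]
ee_rot: [0.934, -0.358, 0.002, 0.0]
contact_force: [-0.9, -0.6, -0.0]
gripper_width: 14.3
```

```bash
python3 - <<'E'
from h import *
shift([567.5,-215.5,103],48)
a=get_image('wrist')[:,:,::-1][180:380,200:440];cv2.imwrite('pics/w3.png',cv2.resize(a,None,fx=3,fy=3,interpolation=2))
E
```

```text
clk 4.38 pos [ 570.7 -217.   103.2] yaw_y -131.97 z [ 0.0045 -0.0017 -1.    ] F [-0.9  -0.55 -0.02] M [ 0.038  0.015 -0.032] w 14.3
shift [-0.0034  0.001   0.0002] turn 0.027877134513914825
```

View pics/w3.png

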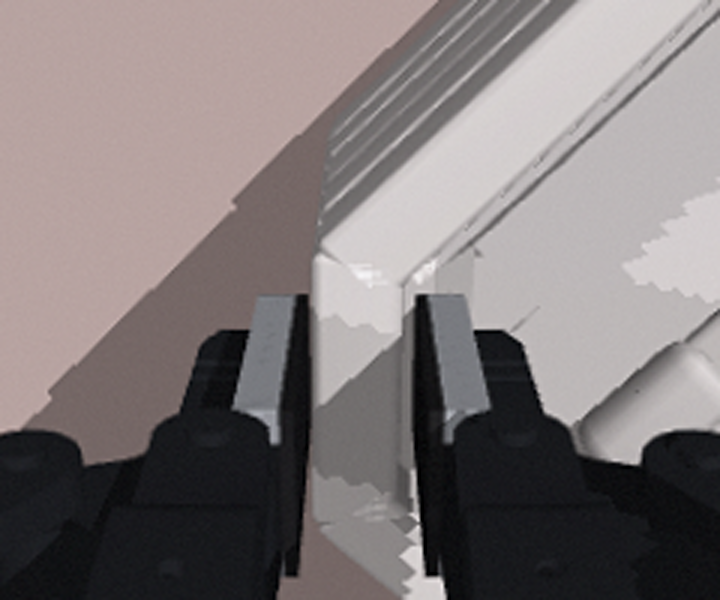

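Request:
{"op": "jog_arm", "data": {
  "increments": [
    [0, 0, 0, 0],
    [0, 0, 0, 0]
  ],
  "hand": -0.71
}}

```text
clock: 4.68
position: [570.8, -217.0, 103.2]
ee_rot: [0.934, -0.358, 0.002, -0.0]
contact_force: [0.2, 1.0, -0.4]
gripper_width: 12.6
```

Request:
{"op": "jog_arm", "data": {
  "increments": [
    [0, 0, 0, 0],
    [0, 0, 0, 0]
  ],
  "hand": -0.74
}}

```text
clock: 4.92
position: [570.7, -217.0, 103.3]
ee_rot: [0.934, -0.358, 0.002, -0.0]
contact_force: [-0.5, 1.1, 1.6]
gripper_width: 11.4
```

```bash
python3 - <<'E'
from h import *
shift([567.5,-215.5,103],48)
E
```

```text
clk 4.92 pos [ 570.7 -217.   103.3] yaw_y -131.97 z [ 0.0046 -0.0016 -1.    ] F [-0.47  1.07  1.55] M [ 0.058  0.033 -0.06 ] w 11.4
shift [-0.0034  0.0011  0.0003] turn 0.028176254070672258
```

Request:
{"op": "jog_arm", "data": {
  "increments": [
    [0, 0, -0.001, 0],
    [0, 0, -0.002, 0],
    [0, 0, -0.003, 0],
    [0, 0, -0.004, 0],
    [0, 0, -0.005, 0],
    [0, 0, -0.006, 0]
  ]
}}

```text
clock: 5.68
position: [570.4, -216.9, 109.1]
ee_rot: [0.934, -0.358, 0.002, -0.0]
contact_force: [0.4, -0.7, -1.6]
gripper_width: 11.6
```

```bash
cat >> h.py <<'E'
def look(tag):
    shift([0,0,0])
    a=get_image('scene')[:,:,::-1][180:300,150:270];b=get_image('wrist')[:,:,::-1][140:380,200:560]
    a=cv2.resize(a,(480,480),interpolation=2);b=cv2.resize(b,(320,240))
    c=np.zeros((480,800,3),np.uint8);c[:,:480]=a;c[:240,480:]=b;cv2.imwrite(f'pics/{tag}.png',c)
E
python3 -c "
from h import *
look('l1')"
```

```text
clk 5.67 pos [ 570.4 -216.9  109.1] yaw_y -131.98 z [ 0.0039 -0.0014 -1.    ] F [ 0.44 -0.66 -1.55] M [ 0.088 -0.043 -0.008] w 11.59
shift [-0.5695  0.2205  0.1066] turn None
```

View pics/l1.png

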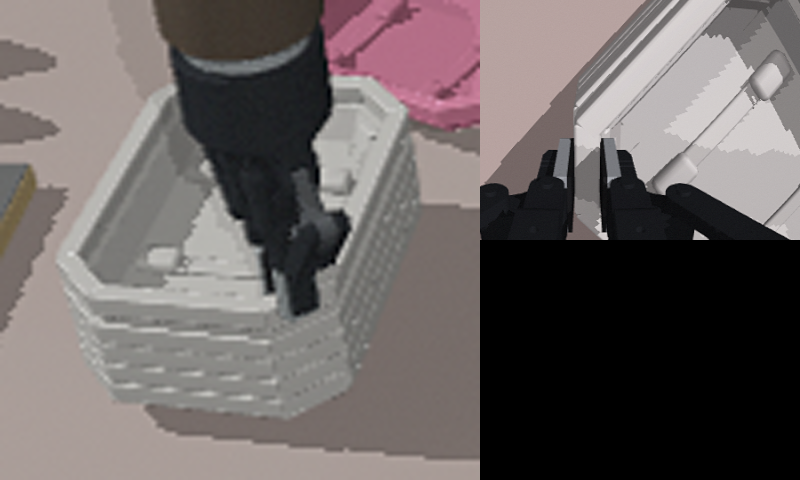

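```bash
cat >> h.py <<'E'
def cmp(tag):
    shift([0,0,0])
    i=get_image('scene')[:,:,::-1];cv2.imwrite(f'pics/{tag}_full.png',i)
    o=cv2.imread('pics/scene0.png')
    f=lambda z:cv2.resize(z[215:290,160:260],(800,600)[:2] if 0 else (400,300),interpolation=2)
    g=lambda z:cv2.resize(z[195:245,220:265],(270,300),interpolation=2)
    t=np.vstack([np.hstack([f(o),g(o)]),np.hstack([f(i),g(i)])]);cv2.imwrite(f'pics/{tag}.png',t)
E
python3 -c "
from h import *
cmp('l2')"
```

```text
clk 5.78 pos [ 570.6 -217.   109.2] yaw_y -131.98 z [ 0.0044 -0.0015 -1.    ] F [ 0.23 -0.12 -1.29] M [ 0.145  0.028 -0.031] w 11.59
shift [-0.5697  0.2206  0.1064] turn None
```

View pics/l2.png

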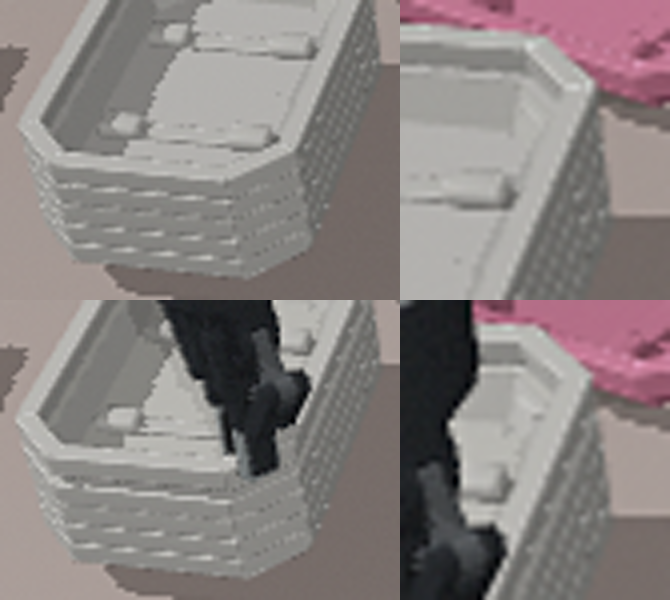

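```bash
python3 - <<'E'
from h import *
o=cv2.imread('pics/scene0.png');i=cv2.imread('pics/l2_full.png')
f=lambda z,x0,y0,x1,y1,s:cv2.resize(z[y0:y1,x0:x1],None,fx=s,fy=s,interpolation=2)
t=np.hstack([f(z,160,190,210,260,8) for z in(o,i)]);cv2.imwrite('pics/c1.png',t)
t=np.hstack([f(z,160,240,225,290,6) for z in(o,i)]);t2=np.hstack([f(z,225,205,260,250,6) for z in(o,i)])
c=np.zeros((300+270,780,3),np.uint8);c[:300]=t;c[300:,:420]=t2;cv2.imwrite('pics/c2.png',c)
E
```

```text
(no output)
```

View pics/c1.png

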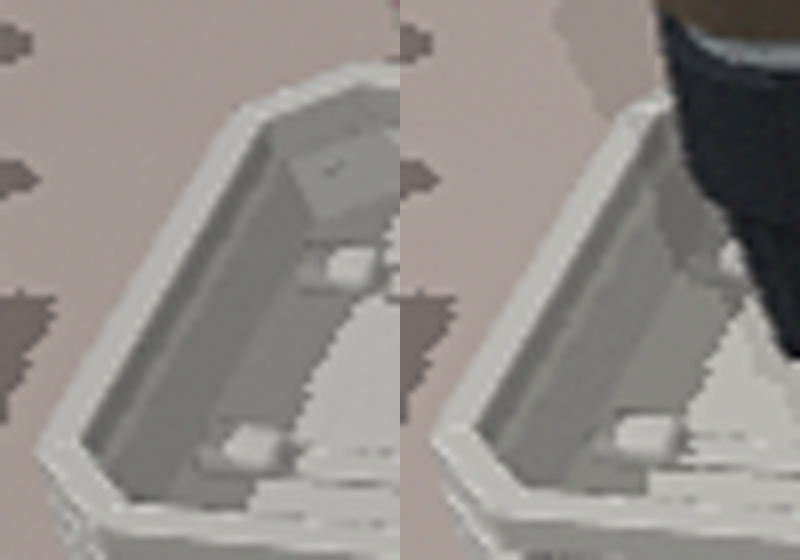

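View pics/c2.png

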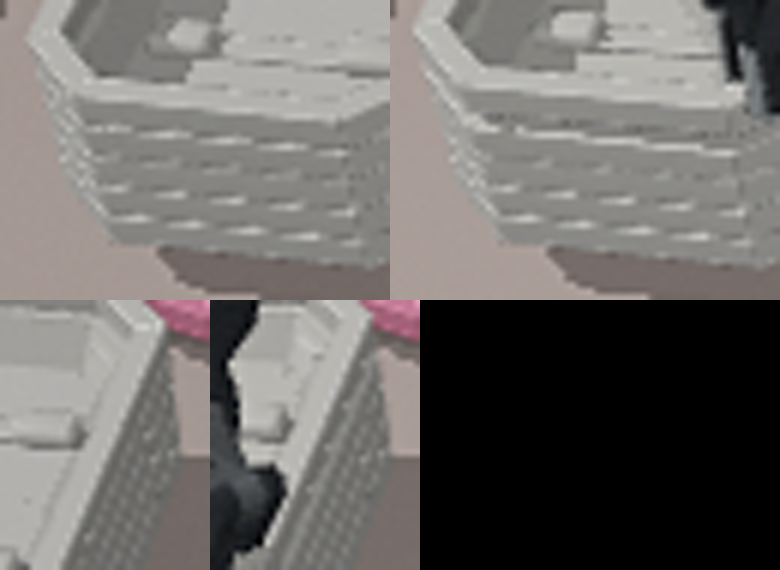

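Request:
{"op": "jog_arm", "data": {
  "increments": [
    [0, 0, -0.001, 0],
    [0, 0, -0.002, 0],
    [0, 0, -0.003, 0],
    [0, 0, -0.004, 0],
    [0, 0, -0.005, 0],
    [0, 0, -0.006, 0],
    [0, 0, -0.007, 0],
    [0, 0, -0.008, 0],
    [0, 0, -0.009, 0]
  ]
}}

```text
clock: 6.95
position: [570.5, -216.9, 118.3]
ee_rot: [0.934, -0.358, 0.002, -0.0]
contact_force: [0.0, 0.1, -0.9]
gripper_width: 11.2
```

```bash
cat >> h.py <<'E'
def cmp2(tag):
    shift([0,0,0])
    i=get_image('scene')[:,:,::-1];cv2.imwrite(f'pics/{tag}_full.png',i)
    o=cv2.imread('pics/scene0.png')
    f=lambda z,x0,y0,x1,y1,s:cv2.resize(z[y0:y1,x0:x1],None,fx=s,fy=s,interpolation=2)
    a=np.hstack([f(z,160,185,225,290,5) for z in(o,i)]);b=np.hstack([f(z,225,190,250,290,5) for z in (o,)]+[f(i,225,190,250,290,5)])[:525]
    c=np.zeros((525,a.shape[1]+130,3),np.uint8);c[:,:a.shape[1]]=a;c[:500,-125:]=b[:,125:];cv2.imwrite(f'pics/{tag}.png',c)
E
python3 -c "
from h import *
cmp2('l3')"
```

```text
clk 6.95 pos [ 570.5 -216.9  118.3] yaw_y -131.98 z [ 0.0041 -0.0015 -1.    ] F [ 0.05  0.11 -0.86] M [-0.014 -0.079 -0.   ] w 11.16
shift [-0.5696  0.2205  0.1156] turn None
```

View pics/l3.png

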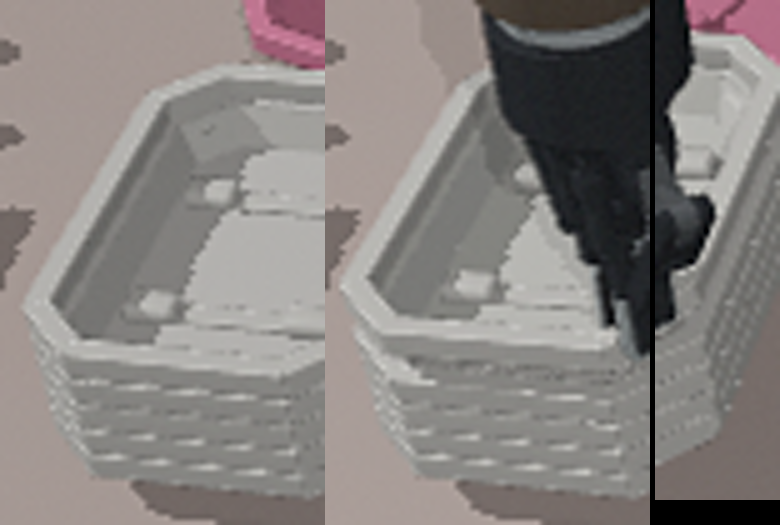

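```bash
python3 - <<'E'
from h import *
o=cv2.imread('pics/scene0.png');i=cv2.imread('pics/l3_full.png')
f=lambda z:cv2.resize(z[190:225,175:205],None,fx=12,fy=12,interpolation=2)
cv2.imwrite('pics/c3.png',np.hstack([f(o),f(i)]))
for z in(95,100,105):print(proj('scene',[[405,-356,z],[565,-353,z]]))
E
```

```text
[[190.61903403 203.3941996 ]
 [164.15473635 245.66596603]]
[[190.26175002 201.72394607]
 [163.68722458 243.94059355]]
[[189.9026657  200.04527638]
 [163.21711338 242.20562776]]
```

View pics/c3.png

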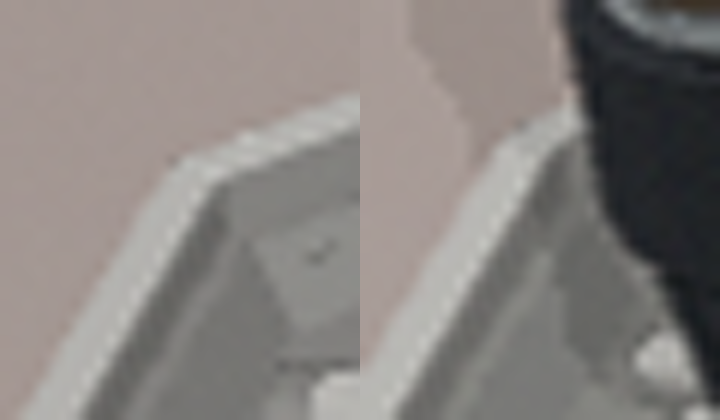

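```bash
python3 - <<'E'
from h import *
o=cv2.imread('pics/scene0.png');i=cv2.imread('pics/l3_full.png')
f=lambda z,x,y:cv2.resize(z[y:y+25,x:x+33],None,fx=12,fy=12,interpolation=2)
cv2.imwrite('pics/c4.png',np.vstack([np.hstack([f(o,x,y),f(i,x,y)]) for x,y in((230,193),(158,236))]))
E
```

```text
(no output)
```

View pics/c4.png

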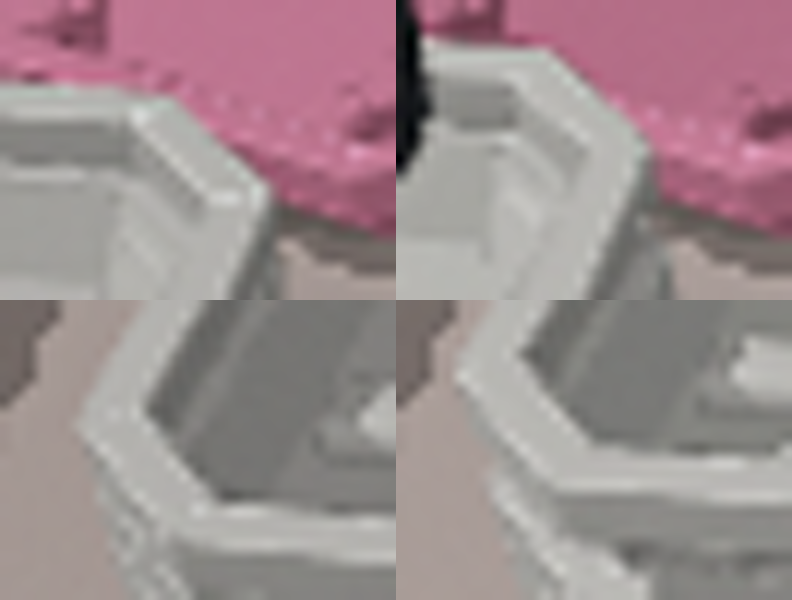

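Request:
{"op": "jog_arm", "data": {
  "increments": [
    [0, 0, 0, 0],
    [0, 0, 0, 0]
  ],
  "hand": -0.72
}}

```text
clock: 7.25
position: [570.4, -217.0, 118.5]
ee_rot: [0.934, -0.358, 0.002, 0.0]
contact_force: [0.3, 0.0, -1.8]
gripper_width: 11.7
```

```bash
cat >> h.py <<'E'
def cmp3(tag):
    shift([0,0,0])
    i=get_image('scene')[:,:,::-1];cv2.imwrite(f'pics/{tag}_full.png',i)
    o=cv2.imread('pics/scene0.png')
    f=lambda z,x,y:cv2.resize(z[y:y+25,x:x+33],None,fx=8,fy=8,interpolation=2)
    c=np.vstack([np.hstack([f(o,x,y),f(i,x,y)]) for x,y in((230,193),(158,236),(175,190))])
    e=cv2.resize(i[180:300,150:270],None,fx=2,fy=2);d=np.zeros((600,240,3),np.uint8);d[:240]=e
    cv2.imwrite(f'pics/{tag}.png',np.hstack([c,d]))
E
python3 -c "
from h import *
cmp3('l4')"
```

```text
clk 7.25 pos [ 570.4 -217.   118.5] yaw_y -131.97 z [ 0.004  -0.0018 -1.    ] F [ 0.34  0.   -1.78] M [ 0.084 -0.129 -0.069] w 11.67
shift [-0.5697  0.2203  0.1158] turn None
```

View pics/l4.png

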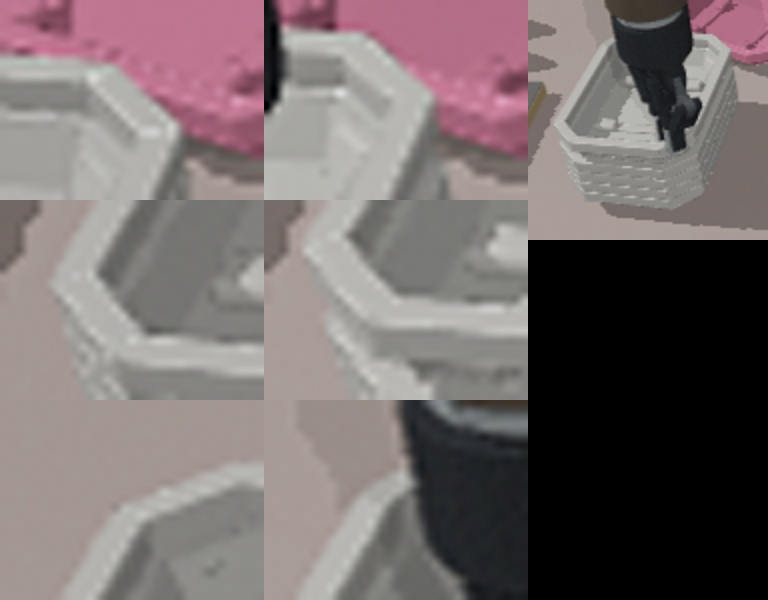

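Request:
{"op": "jog_arm", "data": {
  "increments": [
    [0, 0, 0, 0],
    [0, 0, 0, 0]
  ],
  "hand": -0.7
}}

```text
clock: 7.55
position: [570.4, -217.1, 118.6]
ee_rot: [0.934, -0.358, 0.002, 0.0]
contact_force: [0.4, 0.2, 0.2]
gripper_width: 13.0
```

```bash
python3 -c "
from h import *
cmp3('l5')"
```

```text
clk 7.55 pos [ 570.4 -217.1  118.6] yaw_y -131.97 z [ 0.0038 -0.0019 -1.    ] F [0.36 0.16 0.2 ] M [ 0.006  0.067 -0.012] w 12.97
shift [-0.5697  0.2202  0.116 ] turn None
```

View pics/l5.png

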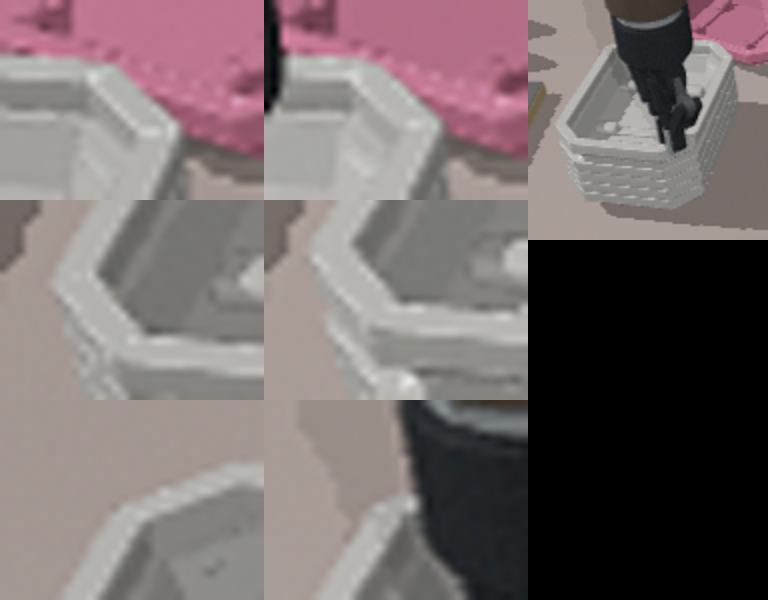

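Request:
{"op": "jog_arm", "data": {
  "increments": [
    [0, 0, 0.002, 0],
    [0, 0, 0.002, 0],
    [0, 0, 0.002, 0]
  ],
  "hand": -0.74
}}

```text
clock: 7.98
position: [570.0, -217.1, 116.3]
ee_rot: [0.934, -0.358, 0.002, 0.0]
contact_force: [-1.8, -1.0, 0.1]
gripper_width: 11.3
```

```bash
python3 -c "
from h import *
cmp3('l6')
i=get_image('wrist')[:,:,::-1];cv2.imwrite('pics/l6w.png',cv2.resize(i[180:380,200:440],None,fx=3,fy=3,interpolation=2))"
```

```text
clk 7.97 pos [ 570.  -217.1  116.3] yaw_y -131.98 z [ 0.0028 -0.0017 -1.    ] F [-1.78 -1.    0.05] M [-0.01   0.326 -0.068] w 11.34
shift [-0.5693  0.22    0.1143] turn None
```

View pics/l6.png

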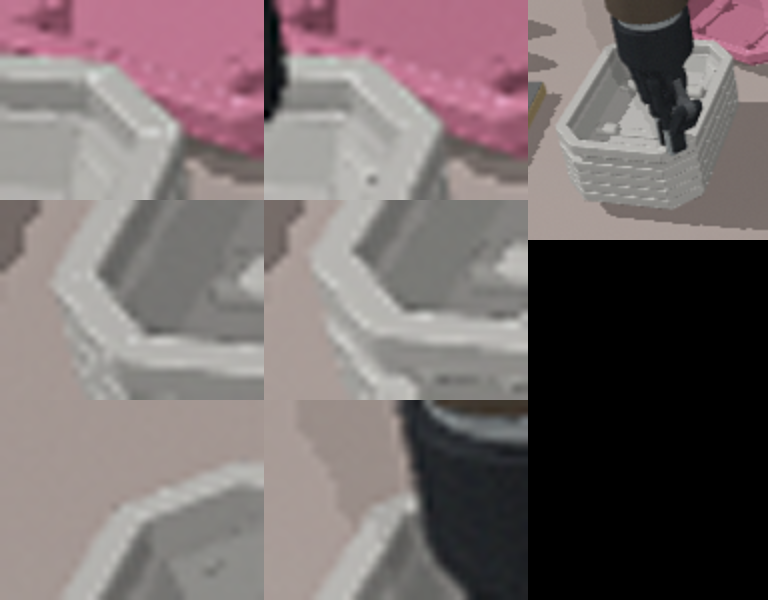

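View pics/l6w.png

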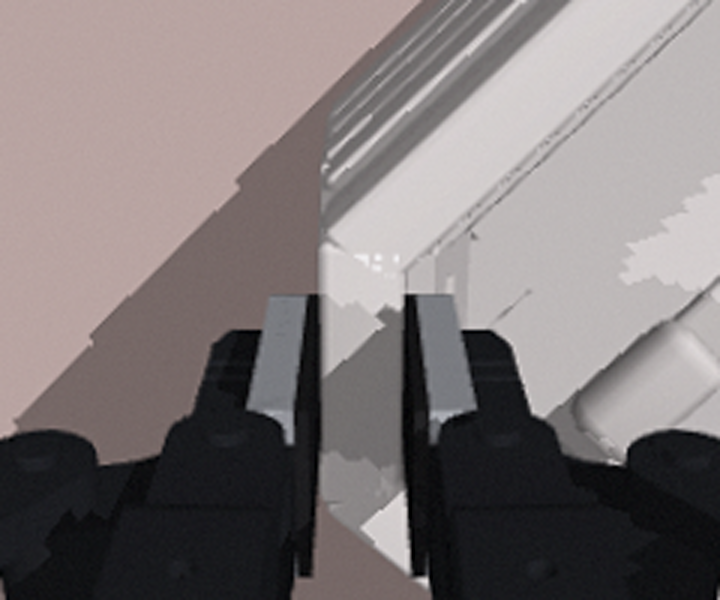

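Request:
{"op": "jog_arm", "data": {
  "increments": [
    [0, 0, -0.0015, 0],
    [0, 0, -0.003, 0],
    [0, 0, -0.0045, 0],
    [0, 0, -0.006, 0],
    [0, 0, -0.0075, 0],
    [0, 0, -0.009, 0],
    [0, 0, -0.0105, 0],
    [0, 0, -0.0105, 0]
  ]
}}

```text
clock: 9.07
position: [570.1, -217.1, 127.0]
ee_rot: [0.934, -0.358, 0.002, 0.0]
contact_force: [-0.4, -0.1, -0.1]
gripper_width: 11.5
```

```bash
python3 -c "
from h import *
cmp3('l7')"
```

```text
clk 9.07 pos [ 570.1 -217.1  127. ] yaw_y -131.97 z [ 0.0032 -0.0018 -1.    ] F [-0.4  -0.1  -0.13] M [ 0.085 -0.112  0.018] w 11.47
shift [-0.5695  0.22    0.1248] turn None
```

View pics/l7.png

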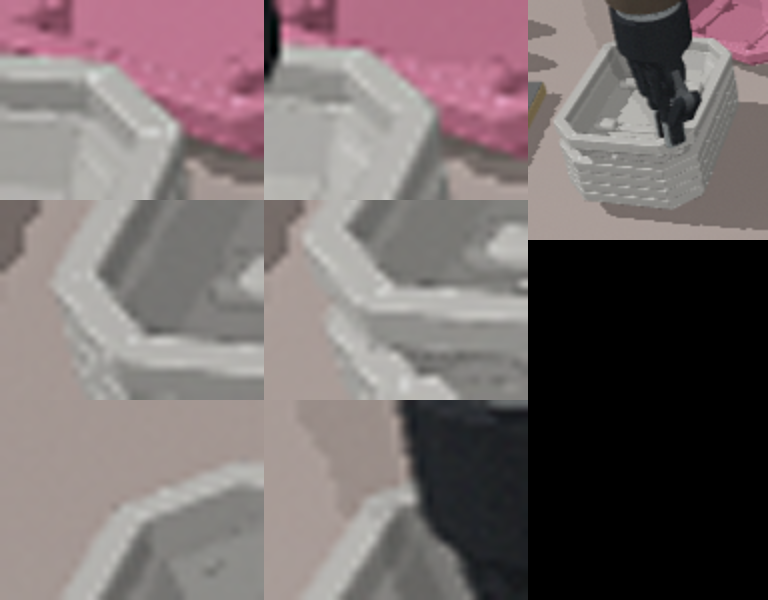

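```bash
python3 - <<'E'
from h import *
o=cv2.imread('pics/scene0.png');i=cv2.imread('pics/l7_full.png')
f=lambda z:cv2.resize(z[225:285,190:255],None,fx=6,fy=6,interpolation=2)
cv2.imwrite('pics/c5.png',np.hstack([f(o),f(i)]))
for z in(95,115):print(proj('scene',[[563,-191,z],[589,-225,z]]))
E
```

```text
[[234.52378255 253.95572934]
 [215.41086035 259.97728671]]
[[233.40130176 246.9412785 ]
 [214.05320822 252.94437407]]
```

View pics/c5.png

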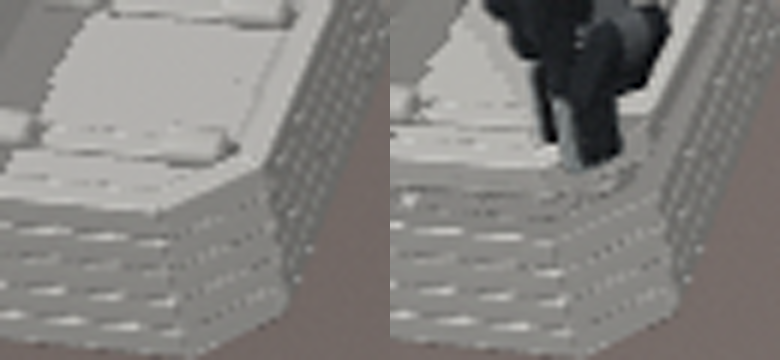

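Request:
{"op": "jog_arm", "data": {
  "increments": [
    [0, 0, -0.0015, 0],
    [0, 0, -0.003, 0],
    [0, 0, -0.0045, 0],
    [0, 0, -0.006, 0],
    [0, 0, -0.006, 0]
  ]
}}

```text
clock: 9.75
position: [570.1, -217.0, 133.1]
ee_rot: [0.934, -0.358, 0.002, 0.0]
contact_force: [0.8, -0.0, -1.0]
gripper_width: 11.5
```

```bash
python3 -c "
from h import *
cmp3('l8')"
```

```text
clk 9.75 pos [ 570.1 -217.   133.1] yaw_y -131.98 z [ 0.0034 -0.0018 -1.    ] F [ 0.82 -0.01 -0.96] M [ 0.047 -0.145  0.052] w 11.51
shift [-0.5694  0.2201  0.1308] turn None
```

View pics/l8.png

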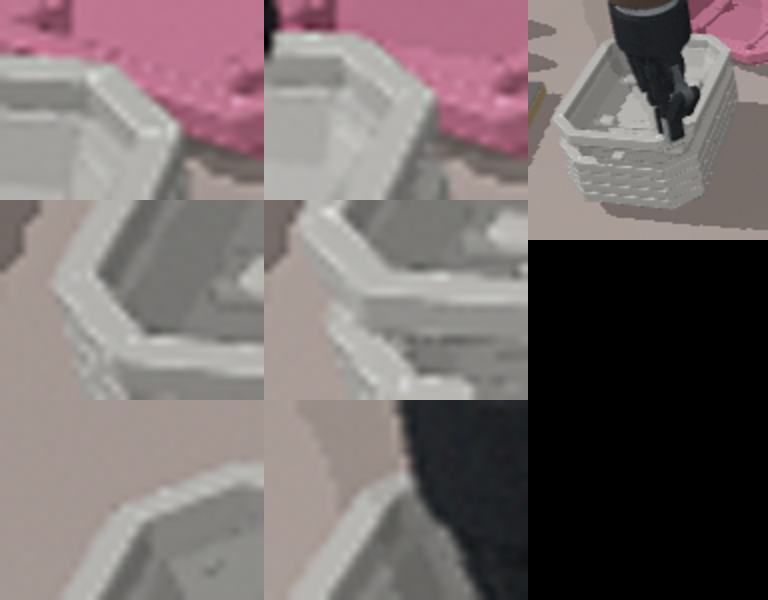

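Request:
{"op": "jog_arm", "data": {
  "increments": [
    [0, 0, 0, 0],
    [0, 0, 0, 0],
    [0, 0, 0, 0],
    [0, 0, 0, 0]
  ],
  "hand": -1
}}

```text
clock: 10.3
position: [570.0, -217.0, 132.9]
ee_rot: [0.934, -0.358, 0.002, 0.0]
contact_force: [-0.7, 0.3, -1.2]
gripper_width: 9.0
```

```bash
python3 -c "
from h import *
cmp3('l9')
i=get_image('wrist')[:,:,::-1];cv2.imwrite('pics/l9w.png',i)"
```

```text
clk 10.3 pos [ 570.  -217.   132.9] yaw_y -131.98 z [ 0.0031 -0.0017 -1.    ] F [-0.65  0.32 -1.22] M [-0.004 -0.083  0.01 ] w 9.03
shift [-0.5694  0.22    0.1308] turn None
```

View pics/l9.png

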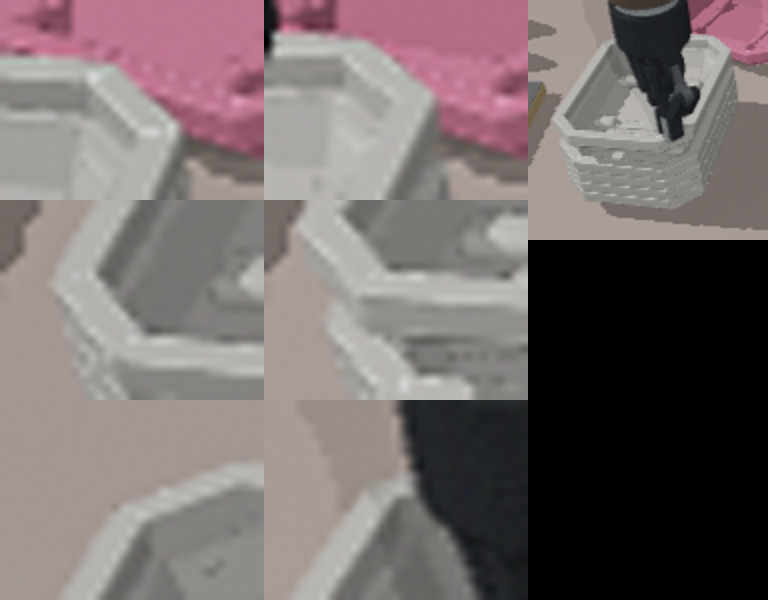

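View pics/l9w.png

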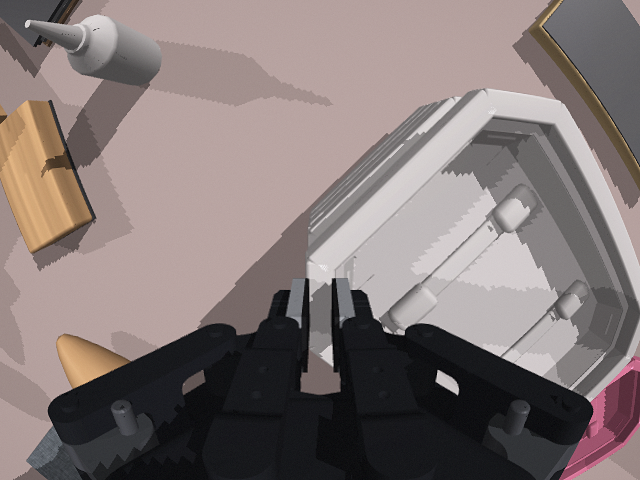

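Request:
{"op": "jog_arm", "data": {
  "increments": [
    [0, 0, -0.0015, 0],
    [0, 0, -0.003, 0],
    [0, 0, -0.005, 0],
    [0, 0, -0.007, 0],
    [0, 0, -0.009, 0],
    [0, 0, -0.012, 0],
    [0, 0, -0.015, 0],
    [0, 0, -0.015, 0]
  ]
}}

```text
clock: 11.4
position: [570.2, -217.1, 148.3]
ee_rot: [0.934, -0.358, 0.002, 0.0]
contact_force: [-0.4, 0.3, -1.0]
gripper_width: 8.6
```

```bash
python3 -c "
from h import *
cmp2('l10')"
```

```text
clk 11.4 pos [ 570.2 -217.1  148.3] yaw_y -131.98 z [ 0.0039 -0.0018 -1.    ] F [-0.37  0.32 -1.04] M [ 0.004 -0.054  0.004] w 8.61
shift [-0.5696  0.2202  0.1457] turn None
```

View pics/l10.png

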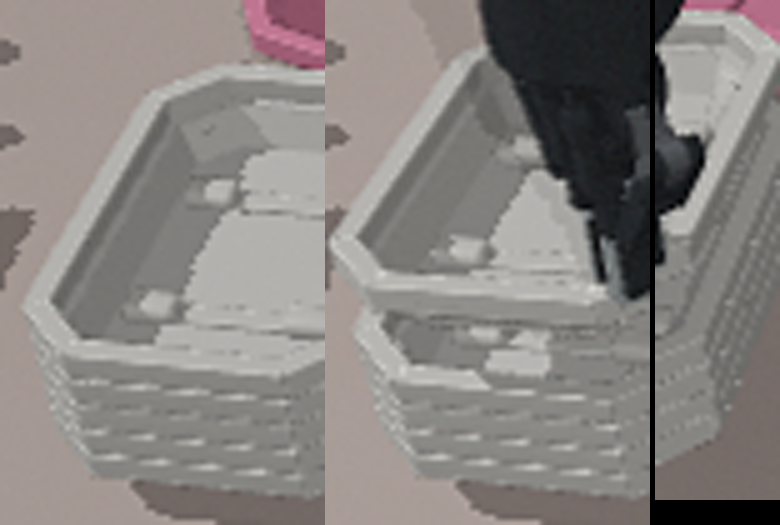

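Request:
{"op": "jog_arm", "data": {
  "increments": [
    [0, 0, -0.003, 0],
    [0, 0, -0.008, 0],
    [0, 0, -0.014, 0],
    [0, 0, -0.021, 0],
    [0, 0, -0.028, 0],
    [0, 0, -0.035, 0],
    [0, 0, -0.042, 0],
    [0, 0, -0.048, 0],
    [0, 0, -0.052, 0],
    [0, 0, -0.054, 0]
  ]
}}

```text
clock: 12.7
position: [569.8, -216.9, 202.3]
ee_rot: [0.934, -0.358, 0.002, 0.0]
contact_force: [0.5, 0.2, 0.3]
gripper_width: 8.8
```

```bash
python3 -c "
from h import *
shift([0,0,0])
i=get_image('scene')[:,:,::-1];cv2.imwrite('pics/s11.png',i)
cv2.imwrite('pics/s11c.png',cv2.resize(i[120:300,130:330],None,fx=4,fy=3.3,interpolation=2))
cv2.imwrite('pics/w11.png',get_image('wrist')[:,:,::-1])
"
```

```text
clk 12.7 pos [ 569.8 -216.9  202.3] yaw_y -131.98 z [ 0.0036 -0.0017 -1.    ] F [0.46 0.2  0.31] M [-0.    -0.101  0.024] w 8.84
shift [-0.5694  0.2201  0.1999] turn None
```

View pics/s11c.png

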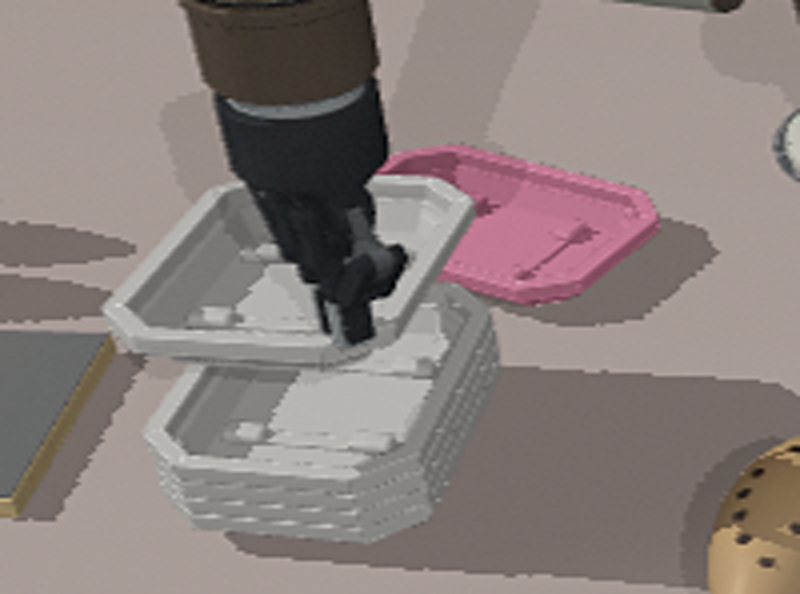

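View pics/w11.png

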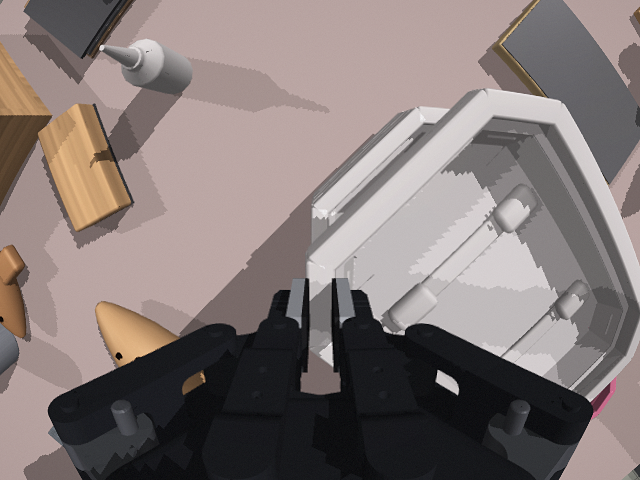

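```bash
python3 -c "
from h import *
shift([566,304,206],48)
"
```

```text
clk 12.8 pos [ 569.9 -216.9  202.2] yaw_y -131.98 z [ 0.0036 -0.0017 -1.    ] F [ 0.13  0.06 -1.08] M [ 0.071 -0.1   -0.009] w 9.05
shift [-0.3513 -0.3846 -0.0047] turn 0.018688627015762904
```

Request:
{"op": "jog_arm", "data": {
  "increments": [
    [-0.003, -0.004, 0, 0],
    [-0.01, -0.011, 0, 0],
    [-0.02, -0.022, 0, 0],
    [-0.034, -0.037, 0, 0],
    [-0.05, -0.055, 0, 0],
    [-0.067, -0.073, 0, 0],
    [-0.084, -0.092, -0.002, 0],
    [-0.101, -0.111, -0.003, 0],
    [-0.118, -0.129, -0.003, 0],
    [-0.135, -0.148, -0.003, 0]
  ]
}}

```text
clock: 14.05
position: [568.1, -14.5, 205.1]
ee_rot: [0.934, -0.358, 0.002, -0.0]
contact_force: [0.3, -0.2, -1.0]
gripper_width: 9.0
```

```bash
python3 -c "
from h import *
shift([566,304,206],48)
"
```

```text
clk 14.05 pos [568.1 -14.5 205.1] yaw_y -131.92 z [ 0.004  -0.0015 -1.    ] F [ 0.3  -0.24 -0.95] M [ 0.161 -0.112  0.01 ] w 9.01
shift [-0.2144 -0.2356 -0.0014] turn 0.07518133592418508
```

Request:
{"op": "jog_arm", "data": {
  "increments": [
    [-0.02, -0.022, 0, 0],
    [-0.043, -0.047, 0, 0],
    [-0.067, -0.073, 0, 0],
    [-0.091, -0.1, 0, 0],
    [-0.115, -0.127, 0, 0],
    [-0.139, -0.153, 0, 0],
    [-0.163, -0.179, 0, 0],
    [-0.185, -0.203, 0, 0],
    [-0.202, -0.222, 0, 0],
    [-0.211, -0.232, 0, 0]
  ]
}}

```text
clock: 15.3
position: [565.6, 300.8, 204.5]
ee_rot: [0.934, -0.357, 0.002, 0.0]
contact_force: [0.5, -0.4, -1.4]
gripper_width: 9.4
```

Request:
{"op": "jog_arm", "data": {
  "increments": [
    [0, 0, 0, 0],
    [0, 0, 0, 0],
    [0, 0, 0, 0]
  ]
}}

```text
clock: 15.68
position: [565.7, 299.9, 204.6]
ee_rot: [0.934, -0.358, 0.002, 0.0]
contact_force: [0.2, 0.5, -2.0]
gripper_width: 8.9
```

```bash
python3 -c "
from h import *
shift([566,304,206],48)
cv2.imwrite('pics/s12.png',get_image('scene')[:,:,::-1]);cv2.imwrite('pics/t12.png',get_image('top')[:,:,::-1])
"
```

```text
clk 15.68 pos [565.7 299.9 204.6] yaw_y -131.9 z [ 0.0038 -0.0018 -1.    ] F [ 0.18  0.45 -2.02] M [ 0.041 -0.085 -0.009] w 8.89
shift [-0.0025 -0.0033 -0.0014] turn 0.09982746516323004
```

View pics/s12.png

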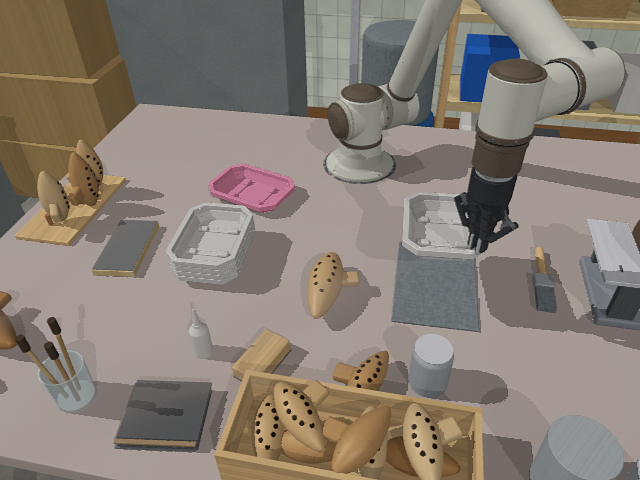

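View pics/t12.png

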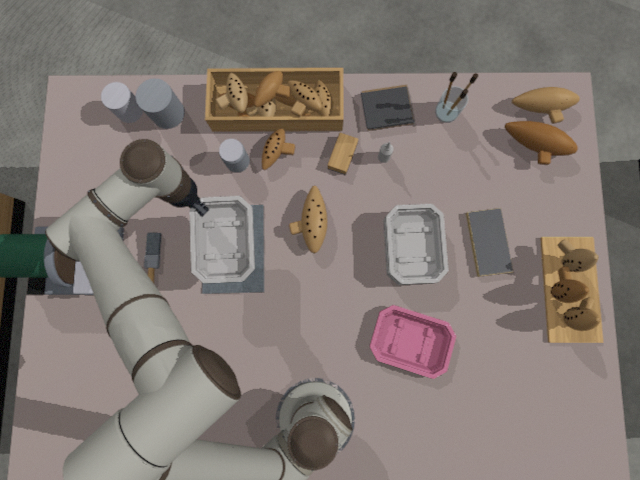

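Tray held over the mat. I'll measure its rim vertices to check centring and level.

```bash
python3 - <<'E'
from h import *
a=cv2.imread('pics/t12.png')[180:300,175:275];cv2.imwrite('pics/t12c.png',cv2.resize(a,None,fx=5,fy=5,interpolation=2))
a=cv2.imread('pics/s12.png')[185:265,390:500];cv2.imwrite('pics/s12c.png',cv2.resize(a,None,fx=7,fy=7,interpolation=2))
E
```

```text
(no output)
```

View pics/t12c.png

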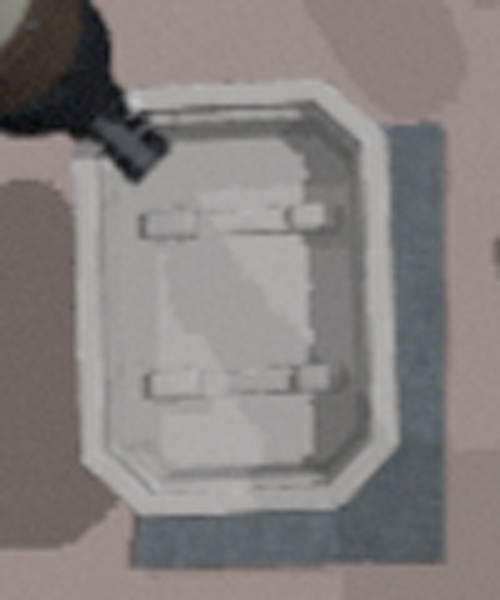

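View pics/s12c.png

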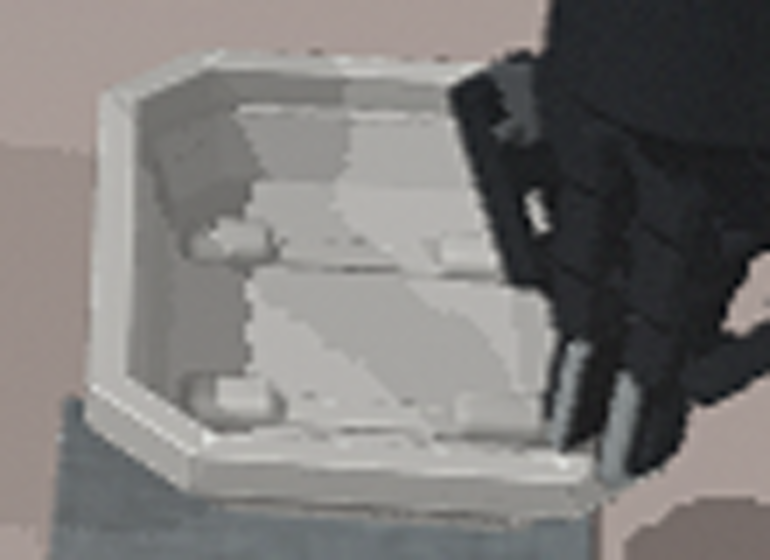

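```bash
python3 - <<'E'
from h import *
T=np.array([(383,125),(323,80),(398,440),(337,508),(140,513)])/5+[175,180]-.4
S=np.array([(88,385),(195,455),(100,92),(210,50),(487,62)])/7+[390,185]-.4
P=[]
for t,s in zip(T,S):
    p,d=ray('top',*t);q,e=ray('scene',*s);d/=np.linalg.norm(d);e/=np.linalg.norm(e)
    k=np.linalg.lstsq(np.c_[d,-e],q-p,rcond=None)[0];a,b=p+k[0]*d,q+k[1]*e;P.append((a+b)/2);print(((a+b)/2).round(1),np.linalg.norm(a-b).round(1))
P=np.array(P);L=np.array([[75,-80,0],[110,-45,0],[-75,-80,0],[-110,-45,0],[-110,45,0]])*1.
from scipy.spatial.transform import Rotation as R
r,_=R.align_vectors(P-P.mean(0),L-L.mean(0));c=P.mean(0)-r.apply(L.mean(0)+[0,0,35])
print('origin',c.round(1),'zaxis',r.apply([0,0,1]).round(3),'tilt',np.arccos(r.apply([0,0,1])[2]),'yaw',r.as_euler('ZYX',degrees=True)[0])
E
```

```text
[564.8 161.3 190.5] 0.4
[588.6 192.5 190.2] 0.3
[404.7 152.5 176.2] 1.2
[370.5 184.  172.5] 2.8
[368.  275.7 178.8] 10.1
origin [482.  236.5 150.1] zaxis [-0.079 -0.041  0.996] tilt 0.08916025462514265 yaw 2.5568448171552194
```

```bash
python3 - <<'E'
from h import *
o=cv2.imread('pics/scene0.png');i=cv2.imread('pics/s12.png')
def row(y0,y1,x0,x1): # phase shift of lower stack
    f=lambda z:np.float32(cv2.cvtColor(z[y0:y1,x0:x1],6));return cv2.phaseCorrelate(f(o),f(i),cv2.createHanningWindow((x1-x0,y1-y0),cv2.CV_32F))
for n,b in dict(stack=(255,290,165,245),ocL=(245,325,295,365),bottle=(300,365,180,220),block=(325,390,225,300),tin=(330,400,400,465),brush=(240,315,525,565),ocS=(345,395,330,395),board=(215,280,85,165)).items():
    print(n,np.round(row(*b)[0],2))
cv2.imwrite('pics/st.png',np.hstack([cv2.resize(z[190:295,155:265],None,fx=3.6,fy=5,interpolation=2) for z in(o,i)]))
s=read_state();print(s['position'],s['gripper_width'],s['clock'])
E
```

```text
stack [ 0.26 -0.01]
ocL [ 0.03 -0.01]
bottle [-0.01  0.07]
block [0.49 0.01]
tin [-0.05  0.01]
brush [0.31 0.93]
ocS [ 0.01 -0.03]
board [ 0.05 -0.01]
[565.70917745 300.04504292 204.65545958] 9.245909693700613 15.775
```

View pics/st.png

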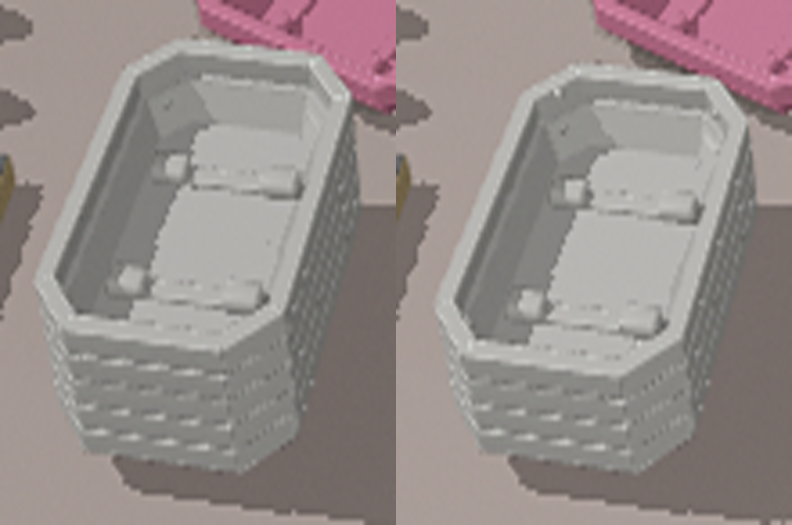

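```bash
python3 -c "
from h import *
shift([566,304,206],48)
print(job_done())
shift([566,304,206],48)"
```

```text
clk 15.78 pos [565.7 300.  204.7] yaw_y -131.89 z [ 0.0039 -0.0017 -1.    ] F [-0.22  0.56 -1.15] M [ 0.122 -0.053  0.01 ] w 9.25
shift [-0.0024 -0.0031 -0.0013] turn 0.11016064286911842
the job is handed in; nothing more can be done
None
the job is handed in; nothing more can be done
```

The job is handed in at 15.8 s, with the top tray still held over the mat. `job_done()` gives no verdict.

**What I did:** I pinched the white stack's top tray at its +x,+y corner with a light grip and peeled that corner up. On the first try the tray rose too level: about 15 mm at the held corner and 7 mm at the opposite one. I eased the grip so it settled back and peeled again. Then I closed firmly, lifted it clear and carried it to the mat.

**Last checks, from the camera images:**
- **Peel:** the held corner was about 19–20 mm up with the opposite corner about 3–4 mm up. The opposite corner was hidden, so its height comes from the other three, to within about 3 mm. Past about 25 mm at the held corner, the opposite corner was rising too (about 10 mm).
- **Held tray:** the underside is about 150 mm above the table, tilt is about 0.09 rad and the centre is about 8 mm from the mat's. One of the five corner points disagreed between the two cameras by 10 mm; the others agreed within 3 mm.
- **Stack:** the second tray looks nested and level, and the lower stack shifted by less than 0.3 pixel (under 1 mm).
- **Other things on the bench:** five bystanders showed under 0.5 pixel of shift. The brush showed about 1 pixel (about 2 mm), probably the arm's shadow. I did not measure the flat sanding board separately from its look-alikes.
- **Grip:** the fingertips overlap the rim by only about 4–5 mm, less than the 12 mm suggested. The finger opening read about 9 mm on the 12 mm rim. It stayed at about 9 mm throughout the carry, and I saw no slip.

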